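Find the full tin of brass discs

TASK

Clear the two offcuts off the tin lids into the grey scrap bin, because they lie in the way and would falsify the feel. Then heft the three identical tins one at a time from left to right, lifting each clear of the tray for a moment and setting it back in its own pocket before you take the next, to find the full one, which is clearly the heaviest. Finish with the heaviest tin held up in the gripper for me to take, upright and still, its underside some 15 cm above the desk, with the other two seated in their pockets; leave the screwdriver and the marker alone and tip no tin over.

Things in the scene. Friction and masses are not known exactly. Their poses are not given: they have to be found in the camera images.
- tin_tray: plywood tray, fixed to the desk, 100 x 272 x 20 mm (x, y, z), with three round pockets in a row along its y axis, 86 mm apart; origin at the centre of its underside on the desk, x away from the robot, y to the left along the row
- pocket_left (a point): centre of the floor of the left pocket of the tray: 62 mm wide round hole, 14 mm deep, floor 6 mm above the desk (3 mm play all round the tin)
- pocket_middle (a point): centre of the floor of the middle pocket of the tray: 62 mm wide round hole, 14 mm deep, floor 6 mm above the desk (3 mm play all round the tin)
- pocket_right (a point): centre of the floor of the right pocket of the tray: 62 mm wide round hole, 14 mm deep, floor 6 mm above the desk (3 mm play all round the tin)
- tin_left_centre (a point): centre (half-way up, on the axis) of the left tin of three identical closed tins, left being +y: metal can with a green band and a flat lid that stays on, 56 mm diameter, 80 mm high, upright in its pocket, lid 86 mm above the desk; point z up the tin. Grip it round its sides. Holds brass discs, unseen: one tin weighs 0.65 to 0.78 kg, the other two 0.15 to 0.40 kg; which is which differs every time
- tin_middle_centre (a point): centre (half-way up, on the axis) of the middle tin of three identical closed tins, left being +y: metal can with a green band and a flat lid that stays on, 56 mm diameter, 80 mm high, upright in its pocket, lid 86 mm above the desk; point z up the tin. Grip it round its sides. Holds brass discs, unseen: one tin weighs 0.65 to 0.78 kg, the other two 0.15 to 0.40 kg; which is which differs every time
- tin_right_centre (a point): centre (half-way up, on the axis) of the right tin of three identical closed tins, left being +y: metal can with a green band and a flat lid that stays on, 56 mm diameter, 80 mm high, upright in its pocket, lid 86 mm above the desk; point z up the tin. Grip it round its sides. Holds brass discs, unseen: one tin weighs 0.65 to 0.78 kg, the other two 0.15 to 0.40 kg; which is which differs every time
- tin_left: the same left tin; origin at the centre of its underside
- tin_middle: the same middle tin; origin at the centre of its underside
- tin_right: the same right tin; origin at the centre of its underside
- bar_offcut_centre (a point): centre of a yellow brass bar offcut with two small drilled holes, 20 x 100 x 10 mm (x, y, z), 0.09 kg, lying across the lids of the left and middle tins; its y axis is its length; take it across its 20 mm width
- plastic_offcut_centre (a point): centre of a red plastic offcut with a white top face, 24 x 40 x 14 mm (x, y, z), 0.03 kg, lying on the lid of the right tin; its y axis is its length; take it across its 24 mm width
- bar_offcut: the same brass offcut; origin at the centre of its underside
- plastic_offcut: the same plastic offcut; origin at the centre of its underside
- scrap_bin: grey open-topped plastic scrap bin, fixed to the desk, 120 x 140 x 60 mm (x, y, z) outside, walls and floor 4 mm; origin at the centre of its underside; its y axis points left along its longer side
- screwdriver_yellow: yellow-handled screwdriver, loose, 135 mm long, lying on the desk, to be left alone
- marker_black: white marker pen with a black cap, loose, 135 mm long, lying on the desk, to be left alone
- engraver: the green engraving machine at the left of the desk, fixed, 441 x 513 x 353 mm, origin at the centre of its underside

How it is judged:
By the outcome, as a careful person would: the job done as asked, in the order asked, and still so for the second after the job is handed in, while the arm keeps its last pose, push and grip.
It also fails if it takes over 72 s, if anything falls off the work surface, if the arm or the gripper's body presses on something with over 40 N, if the wrist force passes 120 N, or if a joint passes its speed limit or range.

ROBOT

A 6-joint arm with a two-finger parallel gripper is mounted at the origin on a cart in front of the work surface, level with it; the furniture and walls round the work are solid. World frame = base frame: x ahead of the robot, y to its left, z up, the work surface at z = 0. Lengths are in mm, angles in rad, forces in N, time in s.
With the tool pointing down it reaches from about 300 to 825 mm from the base axis. Payload 5.4 kg.
Tool frame: the origin (TCP) lies midway between the tips of the shut fingers; the grasp point (between the pads) lies 19 mm behind it; z points along the fingers, y is the line along which they close (so a half turn about z gives the same grasp; the last joint's range is limited). The gripper opens to 92 mm and grips with 3 to 60 N. Pads are 20 mm wide; open, the fingers measure 128 mm over their backs; the gripper's body (75 mm by 189 mm) begins 69 mm behind the grasp point.
Start: joints at [0.965, 0.158, 1.597, -0, 1.386, -0.21], TCP at [221.697, 530.525, 214.601] pointing down, gripper open.
Joint ranges: [-2.91, 2.91], [-0.94, 2.29], [0.18, 2.7], [-1.29, 4.43], [0.17, 2.64], [-3, 3]. Speed limits (rad/s): [2.57, 2.57, 3.14, 3.14, 3.14, 3.14].

INTERFACE

Orientations are given as a unit quaternion [w, x, y, z].
In Python, from bench import manip gives the robot as it stands.
- The arm moves only by the tool send_rows, never from a script. Its argument "series" is a list of rows, each an object with "linear": the shift along the tool's x, y, z in cm, a list of three; "delta_rot": the turn, a rotation vector about the tool's x, y, z in rad, a list of three. In form: [{"linear": [tx, ty, tz], "delta_rot": [ax, ay, az]}, ...]. A call has 1 to 12 rows; each row is the pose to reach, as a shift and turn from the pose commanded when the call began, along the tool's axes at that moment; what a row does not reach only later rows make up. A row lasts 1/10 s, in which the tool goes at most 50 mm and 8.59 degrees, less where a joint would pass 70% of its speed; a pose out of reach is approached as far as the arm can. A call with a gripper value outside its range is refused whole. "gripper" is the opening in per cent of the stroke, from 0 (shut) to 100 (fully open), set as the call begins (left out, the last holds). The fingers move at their own pace and stop on an object; "grip_force" is the grip in N (left out, the last holds). Time passes only in rows, so rows that repeat a pose let the fingers close. It gives the time, the measured TCP pose, the force, the opening and the grip force at its end, in the units of the state.
- manip.read_state(): the state, without advancing time (a new reading comes with each control period).
- manip.camera(name): name is "scene" or "top"; returns (picture, depth): 480x640x3 uint8, red, green, blue; 480x640 float32, mm along the optical axis (not along the pixel's ray), 0 where there is no reading.
- manip.camera_model(name): a dict with "camera_matrix" (3x3 intrinsics, pixels), "origin" and "attitude" of the camera in the world. Camera axes: x right, y down, z forward; pixel columns grow to the right and rows downward; lengths in mm; the calibration is good to about 2 mm. A picture is of the moment at which its call begins. camera_model takes no time and is no camera call.
- manip.job_done(): hands the job in; it is judged then, once.
The state is a dict: "time_s": time; "q": joint angles; "qd": joint speeds; "tau": joint torques, N m; "tcp_pos": TCP position; "eef_rot": TCP orientation; "contact_force": force on the tool from outside, world axes, zero at the start; "ft_torque": the same for the moment, N m; "opening": finger opening in mm; "gripper_force": force on a finger pad.
Only numpy, scipy, OpenCV 4.12 (cv2) and the standard library are available. Lean on these libraries where they do the work, as an engineer would, in place of code of your own. Each camera call takes 0.05 s, during which the arm holds its last target. There are 200 camera calls.

## Working session

There is one attempt and no reset: what is moved stays moved. The work goes in short steps, Python scripts to look and compute and a tool call to move; the robot and the scene stay as the last step left them, time stands still between calls to the robot, and variables do not carry over. Pictures are saved under pics/ and viewed, at most 10 in all, crops included, and the job is handed in when it is done.

Besides the shell and the picture viewer there is one more tool, called after "Request:" by a JSON object that holds its "op" and its "data". send_rows: Moves the arm, as the interface text tells. Its arguments: {"type":"object","properties":{"series":{"type":"array","items":{"type":"object","properties":{"linear":{"type":"array","items":{"type":"number"}},"delta_rot":{"type":"array","items":{"type":"number"}}}}},"gripper":{"type":"number"},"grip_force":{"type":"number"}},"required":["series"]}

```bash
mkdir -p pics
cat > h.py <<'E'
from bench import manip
import numpy as np, cv2
from scipy.spatial.transform import Rotation as R
def T(name):
    m=manip.camera_model(name); q=m["attitude"]
    a=np.array(q); r=R.from_quat(np.r_[a[1:],a[0]]).as_matrix() if a.size==4 else a
    return np.array(m["camera_matrix"]),np.array(m["origin"]),r
def cloud(name,d):
    K,o,r=T(name); v,u=np.mgrid[:480,:640]
    p=np.stack([(u-K[0,2])/K[0,0]*d,(v-K[1,2])/K[1,1]*d,d],-1)
    return p@r.T+o
def save(n,im): cv2.imwrite("pics/"+n,im[...,::-1])
E
python3 - <<'E'
from h import *
for n in("top","scene"):
    p,d=manip.camera(n); save(n+"0.png",p); np.save(n+"0.npy",cloud(n,d)); print(n,T(n))
print(manip.read_state())
E
```

```text
top (array([[606.1846618 ,   0.        , 333.42208908],
       [  0.        , 606.1846618 , 241.46804935],
       [  0.        ,   0.        ,   1.        ]]), array([ 455.70542131, -136.56894729, 1234.4347639 ]), array([[-0.01848731, -0.99862974,  0.04895766],
       [-0.9996868 ,  0.0192886 ,  0.01594536],
       [-0.01686783, -0.04864754, -0.99867357]]))
scene (array([[436.79398865,   0.        , 322.56413963],
       [  0.        , 436.79398865, 239.10622203],
       [  0.        ,   0.        ,   1.        ]]), array([  65.46147903, -787.9777464 ,  678.8901538 ]), array([[ 0.80066916, -0.37105879,  0.4703661 ],
       [-0.59884613, -0.47252634,  0.64660821],
       [-0.01766929, -0.79939617, -0.60054439]]))
{'time_s': 0.1, 'q': array([ 9.64848931e-01,  1.58941101e-01,  1.59805986e+00,  1.03472561e-05,
        1.38621232e+00, -2.10124216e-01]), 'qd': array([ 0.00093962, -0.0035714 , -0.00410109, -0.00147564,  0.00083627,
        0.00151822]), 'tau': array([ 4.06940444e-04, -3.86504960e+01, -3.22959781e+01,  7.03636743e-02,
        3.39106936e-02, -3.34569484e-05]), 'tcp_pos': array([221.41290201, 530.06971329, 213.76588236]), 'eef_rot': array([-3.26206578e-04,  1.96622989e-01,  9.80478834e-01, -7.41772657e-04]), 'contact_force': array([ 0.40855565, -0.20010977, -0.31669518]), 'ft_torque': array([0.00154741, 0.01878574, 0.0172097 ]), 'gripper_force': 0.0, 'opening': 91.5692341289753}
```

View pics/top0.png

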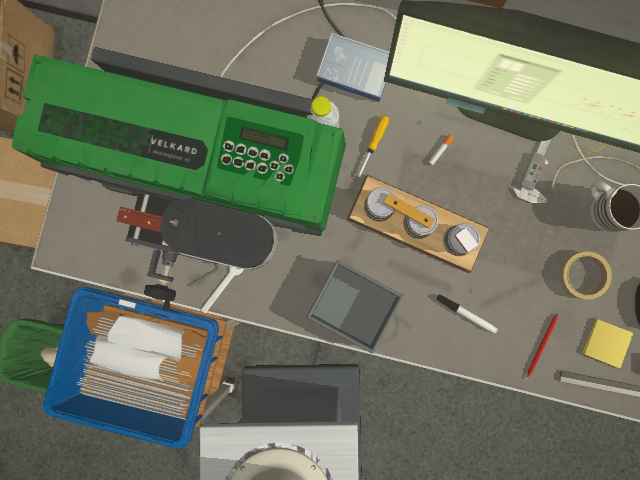

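View pics/scene0.png

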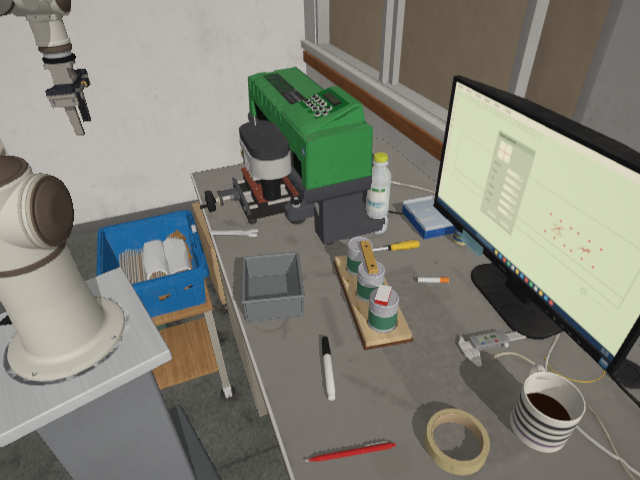

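The top view shows the tins in a row at about (380,203), (421,221) and (463,239). The bar lies over the left two, the white-topped offcut is at (467,239), and the bin is at (355,305). Next I'll measure from depth.

Run:
```python
from h import *
for n in("top",):
    P=np.load(n+"0.npy"); im=cv2.imread("pics/"+n+"0.png"); v,u=np.mgrid[:480,:640]
    roi=(u>340)&(u<500)&(v>170)&(v<280)
    def rect(m,t):
        p=P[m]; 
        r=cv2.minAreaRect(p[:,:2].astype(np.float32)); print(t,len(p),r,"z",np.median(p[:,2]))
    z=P[...,2]
    def big(m):
        k,l,s,c=cv2.connectedComponentsWithStats(m.astype(np.uint8)); return [l==i for i in range(1,k) if s[i,4]>40]
    for m in big(roi&(z>91.5)&(z<112)): rect(m,"offcut")
    for m in big(roi&(z>80)&(z<91)): 
        p=P[m][:,:2].astype(np.float32); print("lid",len(p),cv2.minEnclosingCircle(p),np.median(P[m][:,2]))
    rect(roi&(z>13)&(z<27),"tray"); rect(roi&(z>70)&(z<120),"row")
    roib=(u>295)&(u<410)&(v>250)&(v<360)
    rect(roib&(z>50)&(z<70),"binrim")
    for uv in[(355,305),(330,380-90),(380,203),(463,239),(455,240),(300,160),(250,200)]: print(uv,P[uv[1],uv[0]])
p=cv2.imread("pics/top0.png")[170:285,335:500]; cv2.imwrite("pics/crop.png",cv2.resize(p,None,fx=4.8,fy=4.8,interpolation=cv2.INTER_CUBIC))
```

```text
offcut 572 ((566.3407592773438, -260.921875), (99.73780822753906, 22.75600814819336), 59.97589874267578) z 97.10961093244111
offcut 295 ((509.8769836425781, -366.43719482421875), (40.162391662597656, 24.9691219329834), 35.694210052490234) z 101.0582555542644
lid 555 ((586.2893676757812, -210.53404235839844), 28.215845108032227) 86.05914484324398
lid 424 ((550.2911376953125, -288.8365478515625), 28.55831527709961) 86.27431912767236
lid 407 ((513.4613037109375, -366.3045654296875), 28.972089767456055) 85.98923157085642
tray 3310 ((509.151123046875, -259.8935241699219), (282.2826232910156, 193.26190185546875), 64.34182739257812) z 21.062989043344828
row 2340 ((549.9898071289062, -288.3801574707031), (226.82247924804688, 56.361412048339844), 65.20651245117188) z 88.11672766703884
binrim 1108 ((387.4119873046875, -156.4471435546875), (147.2639617919922, 126.98268127441406), 60.56031799316406) z 63.65525727211627
(355, 305) [ 386.54887127 -158.18617968    2.0864227 ]
(330, 290) [ 417.96212975 -108.30308489    9.5359505 ]
(380, 203) [ 583.59814792 -208.16943438   84.90242221]
(463, 239) [ 511.12756884 -359.99603199  102.67228378]
(455, 240) [ 510.46012693 -348.61307796   83.54610925]
(300, 160) [622.01468428 -74.74417475 339.44134105]
(250, 200) [566.99239237   4.79728171 312.10127353]
```

View pics/crop.png

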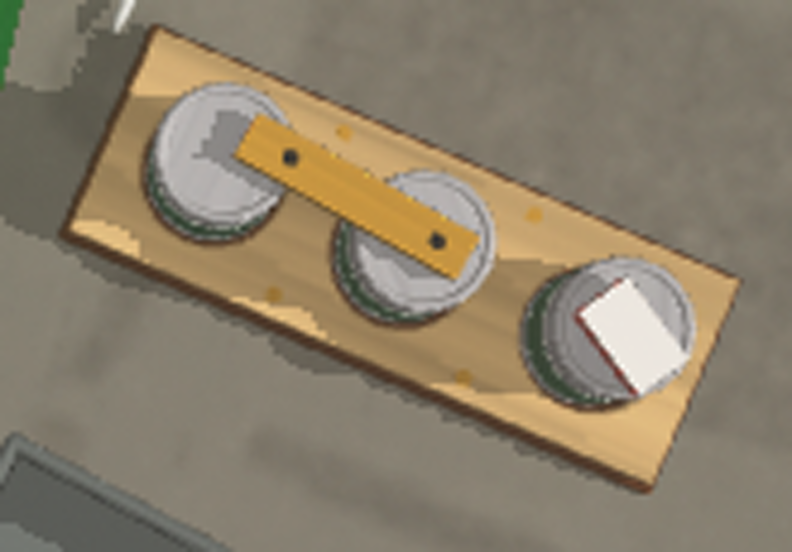

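```bash
cat >> h.py <<'E'
def go(*W,p0=None,a0=None):
    """waypoints (x,y,z,tool-y angle deg) -> linear cm, delta_rot, from the measured (or given) pose"""
    s=manip.read_state()
    r0=R.from_quat(np.r_[s["eef_rot"][1:],s["eef_rot"][0]])
    if p0 is None: p0=s["tcp_pos"]
    print("now",np.round(p0,1),"yaw",np.round(np.degrees(np.arctan2(*r0.as_matrix()[[1,0],1])),2),"q",np.round(s["q"],2))
    for w in W:
        t=np.radians(w[3]); y=np.array([np.cos(t),np.sin(t),0]); z=np.array([0,0,-1.]); x=np.cross(y,z)
        r1=R.from_matrix(np.stack([x,y,z],1))
        print(w,"lin",np.round(r0.inv().apply(np.array(w[:3])-p0)/10,2),"rot",np.round((r0.inv()*r1).as_rotvec(),3))
E
python3 - <<'E'
from h import *
for n in("top","scene"):
    P=np.load(n+"0.npy")
    for x0 in range(300,560,40):
        print(n,x0,[ (y,int(P[m][:,2].max())) for y in range(-240,400,80) for m in [(P[...,0]>x0)&(P[...,0]<x0+40)&(P[...,1]>y)&(P[...,1]<y+80)&(P[...,2]<600)&(P[...,2]>-20)] if m.any()])
go((330,200,330,20),(370,-130,300,-30),(566.3,-260.9,180,-30))
E
```

```text
top 300 [(-240, 71), (-160, 70), (-80, 9), (0, 3)]
top 340 [(-240, 70), (-160, 69), (-80, 70), (0, 8), (80, 8)]
top 380 [(-240, 68), (-160, 68), (-80, 68), (0, 8), (80, 12), (160, 86), (240, 74)]
top 420 [(-240, 71), (-160, 70), (-80, 9), (0, 8), (80, 11), (160, 84), (240, 75), (320, 10)]
top 460 [(-240, 9), (-160, 70), (-80, 272), (0, 274), (80, 274), (160, 66), (240, 63), (320, 9)]
top 500 [(-240, 27), (-160, 311), (-80, 310), (0, 276), (80, 289), (160, 74), (240, 66), (320, 8)]
top 540 [(-240, 102), (-160, 320), (-80, 329), (0, 322), (80, 308), (160, 79), (240, 79), (320, 9)]
scene 300 [(-240, 65), (-160, 64), (-80, 1), (0, 0)]
scene 340 [(-240, 65), (-160, 64), (-80, 63), (0, 2), (80, 5), (160, -4)]
scene 380 [(-240, 65), (-160, 64), (-80, 64), (0, 2), (80, 5), (160, 78), (240, 56)]
scene 420 [(-240, 65), (-160, 65), (-80, 1), (0, 236), (80, 6), (160, 78), (240, 58), (320, 1)]
scene 460 [(-240, 2), (-160, 64), (-80, 268), (0, 268), (80, 268), (160, 62), (240, 55), (320, 2)]
scene 500 [(-240, 21), (-160, 307), (-80, 306), (0, 268), (80, 285), (160, 72), (240, 59), (320, 2)]
scene 540 [(-240, 96), (-160, 321), (-80, 323), (0, 317), (80, 299), (160, 73), (240, 73), (320, 1)]
now [221.4 530.1 213.8] yaw 67.32 q [ 0.96  0.16  1.6   0.    1.39 -0.21]
(330, 200, 330, 20) lin [-22.74 -26.29 -11.59] rot [-0.002  0.     0.826]
(370, -130, 300, -30) lin [-39.16 -55.19  -8.55] rot [-1.000e-03  1.000e-03  1.699e+00]
(566.3, -260.9, 180, -30) lin [-62.32 -59.68   3.45] rot [-1.000e-03  1.000e-03  1.699e+00]
```

Request:
{"op": "send_rows", "data": {"series": [{"linear":[-22.7,-26.3,-11.6],"delta_rot":[0,0,0.826]},{"linear":[-22.7,-26.3,-11.6],"delta_rot":[0,0,0.826]},{"linear":[-22.7,-26.3,-11.6],"delta_rot":[0,0,0.826]},{"linear":[-22.7,-26.3,-11.6],"delta_rot":[0,0,0.826]},{"linear":[-22.7,-26.3,-11.6],"delta_rot":[0,0,0.826]},{"linear":[-22.7,-26.3,-11.6],"delta_rot":[0,0,0.826]},{"linear":[-22.7,-26.3,-11.6],"delta_rot":[0,0,0.826]},{"linear":[-22.7,-26.3,-11.6],"delta_rot":[0,0,0.826]},{"linear":[-22.7,-26.3,-11.6],"delta_rot":[0,0,0.826]},{"linear":[-22.7,-26.3,-11.6],"delta_rot":[0,0,0.826]},{"linear":[-22.7,-26.3,-11.6],"delta_rot":[0,0,0.826]}], "gripper": 55}}

```text
time_s: 1.2
tcp_pos: [329.1, 201.1, 329.8]
eef_rot: [-0.001, 0.573, 0.82, -0.0]
contact_force: [-0.2, 0.7, 0.4]
opening: 50.8
gripper_force: 0.0
```

Request:
{"op": "send_rows", "data": {"series": [{"linear":[-32.4,-7.5,3],"delta_rot":[0,0,0.873]},{"linear":[-32.4,-7.5,3],"delta_rot":[0,0,0.873]},{"linear":[-32.4,-7.5,3],"delta_rot":[0,0,0.873]},{"linear":[-32.4,-7.5,3],"delta_rot":[0,0,0.873]},{"linear":[-32.4,-7.5,3],"delta_rot":[0,0,0.873]},{"linear":[-32.4,-7.5,3],"delta_rot":[0,0,0.873]},{"linear":[-32.4,-7.5,3],"delta_rot":[0,0,0.873]},{"linear":[-32.4,-7.5,3],"delta_rot":[0,0,0.873]},{"linear":[-32.4,-7.5,3],"delta_rot":[0,0,0.873]},{"linear":[-32.4,-7.5,3],"delta_rot":[0,0,0.873]},{"linear":[-32.4,-7.5,3],"delta_rot":[0,0,0.873]}]}}

```text
time_s: 2.3
tcp_pos: [370.3, -128.4, 300.7]
eef_rot: [0.0, 0.865, 0.501, 0.0]
contact_force: [-0.5, -0.6, 0.4]
opening: 50.8
gripper_force: 0.0
```

Run:
```python
from h import *
go((560,-264.5,160,-30),(560,-264.5,88.5,-30))
```

```text
now [ 370.3 -128.4  300.7] yaw -29.86 q [-0.64 -0.39  1.93  0.    1.6  -0.12]
(560, -264.5, 160, -30) lin [-2.36 23.22 14.08] rot [ 0.    -0.     0.002]
(560, -264.5, 88.5, -30) lin [-2.36 23.22 21.23] rot [ 0.    -0.     0.002]
```

Request:
{"op": "send_rows", "data": {"series": [{"linear":[-1.7,23.6,12],"delta_rot":[0,0,0.002]},{"linear":[-1.7,23.6,12],"delta_rot":[0,0,0.002]},{"linear":[-1.7,23.6,12],"delta_rot":[0,0,0.002]},{"linear":[-1.7,23.6,12],"delta_rot":[0,0,0.002]},{"linear":[-1.7,23.6,12],"delta_rot":[0,0,0.002]},{"linear":[-1.7,23.6,12],"delta_rot":[0,0,0.002]},{"linear":[-1.7,23.6,15],"delta_rot":[0,0,0.002]},{"linear":[-1.7,23.6,17],"delta_rot":[0,0,0.002]},{"linear":[-1.7,23.6,18],"delta_rot":[0,0,0.002]},{"linear":[-1.7,23.6,18],"delta_rot":[0,0,0.002]},{"linear":[-1.7,23.6,18],"delta_rot":[0,0,0.002]}]}}

```text
time_s: 3.4
tcp_pos: [566.6, -262.4, 121.9]
eef_rot: [0.001, 0.866, 0.499, 0.0]
contact_force: [-0.5, -0.6, -0.1]
opening: 50.3
gripper_force: 0.0
```

Run:
```python
from h import *
go((566.3,-260.9,89,-30)); print(manip.read_state()["contact_force"])
p,d=manip.camera("top"); p=p[150:300,300:500]; save("t1.png",cv2.resize(p,None,fx=4,fy=4,interpolation=cv2.INTER_CUBIC))
```

```text
now [ 566.6 -262.4  121.9] yaw -30.09 q [-0.63  0.36  1.54  0.    1.24 -0.1 ]
(566.3, -260.9, 89, -30) lin [ 0.11 -0.11  3.29] rot [ 0.002  0.    -0.002]
[-0.52209927 -0.58871124 -0.13885914]
```

View pics/t1.png

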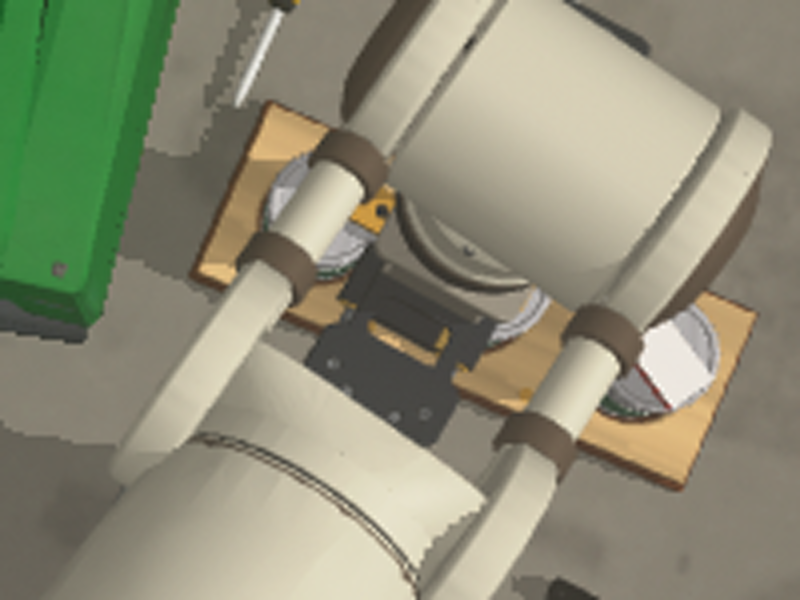

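The gripper sits over the bar between the left and middle lids. The engraver edge, near crop pixel (100,320), is clear of the arm. Next is the grasp.

Request:
{"op": "send_rows", "data": {"series": [{"linear":[0.1,-0.1,2],"delta_rot":[0,0,0]},{"linear":[0.1,-0.1,3.2],"delta_rot":[0,0,0]},{"linear":[0.1,-0.1,3.2],"delta_rot":[0,0,0]},{"linear":[0.1,-0.1,3.2],"delta_rot":[0,0,0]}]}}

```text
time_s: 3.85
tcp_pos: [565.7, -261.3, 89.1]
eef_rot: [0.0, 0.867, 0.499, 0.0]
contact_force: [-0.5, 0.1, 0.9]
opening: 50.8
gripper_force: 0.0
```

Request:
{"op": "send_rows", "data": {"series": [{"linear":[0,0,0],"delta_rot":[0,0,0]},{"linear":[0,0,0],"delta_rot":[0,0,0]},{"linear":[0,0,0],"delta_rot":[0,0,0]},{"linear":[0,0,0],"delta_rot":[0,0,0]},{"linear":[0,0,0],"delta_rot":[0,0,0]},{"linear":[0,0,0],"delta_rot":[0,0,0]}], "gripper": 0, "grip_force": 15}}

```text
time_s: 4.45
tcp_pos: [566.0, -261.6, 89.1]
eef_rot: [0.001, 0.867, 0.499, 0.0]
contact_force: [1.1, -0.4, 2.2]
opening: 19.8
gripper_force: 15.0
```

Request:
{"op": "send_rows", "data": {"series": [{"linear":[0,0,-1],"delta_rot":[0,0,0]},{"linear":[0,0,-3],"delta_rot":[0,0,0]},{"linear":[0,0,-6],"delta_rot":[0,0,0]},{"linear":[0,0,-10],"delta_rot":[0,0,0]},{"linear":[0,0,-10],"delta_rot":[0,0,0]},{"linear":[0,0,-10],"delta_rot":[0,0,0]}]}}

```text
time_s: 5.05
tcp_pos: [565.9, -261.4, 189.9]
eef_rot: [0.001, 0.867, 0.499, 0.0]
contact_force: [0.4, -0.9, -2.1]
opening: 19.9
gripper_force: 15.0
```

Run:
```python
from h import *
go((387.4,-156.4,190,-30),(387.4,-156.4,80,-30))
```

```text
now [ 565.9 -261.4  189.9] yaw -30.13 q [-0.63  0.3   1.48 -0.    1.36 -0.1 ]
(387.4, -156.4, 190, -30) lin [  0.12 -20.71  -0.05] rot [ 0.002  0.    -0.002]
(387.4, -156.4, 80, -30) lin [  0.13 -20.73  10.95] rot [ 0.002  0.    -0.002]
```

Request:
{"op": "send_rows", "data": {"series": [{"linear":[0.1,-20.7,-0.1],"delta_rot":[0,0,0]},{"linear":[0.1,-20.7,-0.1],"delta_rot":[0,0,0]},{"linear":[0.1,-20.7,-0.1],"delta_rot":[0,0,0]},{"linear":[0.1,-20.7,-0.1],"delta_rot":[0,0,0]},{"linear":[0.1,-20.7,-0.1],"delta_rot":[0,0,0]},{"linear":[0.1,-20.7,4],"delta_rot":[0,0,0]},{"linear":[0.1,-20.7,8],"delta_rot":[0,0,0]},{"linear":[0.1,-20.7,12],"delta_rot":[0,0,0]},{"linear":[0.1,-20.7,15],"delta_rot":[0,0,0]},{"linear":[0.1,-20.7,15.5],"delta_rot":[0,0,0]},{"linear":[0.1,-20.7,15.5],"delta_rot":[0,0,0]}]}}

```text
time_s: 6.15
tcp_pos: [386.2, -155.8, 32.6]
eef_rot: [-0.002, 0.867, 0.499, -0.001]
contact_force: [0.4, 1.0, 0.1]
opening: 19.7
gripper_force: 15.0
```

Request:
{"op": "send_rows", "data": {"series": [{"linear":[0,0,0],"delta_rot":[0,0,0]},{"linear":[0,0,0],"delta_rot":[0,0,0]},{"linear":[0,0,0],"delta_rot":[0,0,0]},{"linear":[0,0,-3],"delta_rot":[0,0,0]},{"linear":[0,0,-7],"delta_rot":[0,0,0]},{"linear":[0,0,-12],"delta_rot":[0,0,0]},{"linear":[0,0,-15],"delta_rot":[0,0,0]},{"linear":[0,0,-15],"delta_rot":[0,0,0]}], "gripper": 38}}

```text
time_s: 6.95
tcp_pos: [390.0, -158.7, 189.6]
eef_rot: [0.006, 0.867, 0.499, 0.002]
contact_force: [0.5, -0.8, 0.3]
opening: 34.5
gripper_force: 0.0
```

Run:
```python
from h import *
go((509.9,-366.4,160,-54),(509.9,-366.4,92,-54))
```

```text
now [ 390.  -158.7  189.6] yaw -30.13 q [-0.68 -0.25  2.04  0.    1.34 -0.15]
(509.9, -366.4, 160, -54) lin [-11.94  20.76   3.23] rot [ 0.012 -0.001  0.417]
(509.9, -366.4, 92, -54) lin [-11.93  20.68  10.03] rot [ 0.012 -0.001  0.417]
```

Request:
{"op": "send_rows", "data": {"series": [{"linear":[-12,21.2,1],"delta_rot":[0,0,0.417]},{"linear":[-12,21.2,1],"delta_rot":[0,0,0.417]},{"linear":[-12,21.2,1],"delta_rot":[0,0,0.417]},{"linear":[-12,21.2,1],"delta_rot":[0,0,0.417]},{"linear":[-12,21.2,1],"delta_rot":[0,0,0.417]},{"linear":[-12,21.2,3],"delta_rot":[0,0,0.417]},{"linear":[-12,21.2,5],"delta_rot":[0,0,0.417]},{"linear":[-12,21.2,5.5],"delta_rot":[0,0,0.417]},{"linear":[-12,21.2,5.5],"delta_rot":[0,0,0.417]},{"linear":[-12,21.2,5.5],"delta_rot":[0,0,0.417]},{"linear":[-12,21.2,5.5],"delta_rot":[0,0,0.417]}], "gripper": 50}}

```text
time_s: 8.05
tcp_pos: [510.7, -367.0, 130.1]
eef_rot: [0.001, 0.951, 0.309, 0.001]
contact_force: [0.8, 0.2, -0.6]
opening: 45.7
gripper_force: 0.0
```

Run:
```python
from h import *
go((509.9,-366.4,91,-54))
p,d=manip.camera("scene"); p=p[200:400,220:460]; save("s1.png",cv2.resize(p,None,fx=3,fy=3,interpolation=cv2.INTER_CUBIC))
```

```text
now [ 510.7 -367.   130.1] yaw -54.01 q [-0.81  0.37  1.52  0.    1.25  0.13]
(509.9, -366.4, 91, -54) lin [-0.03 -0.11  3.91] rot [ 0.002 -0.    -0.   ]
```

View pics/s1.png

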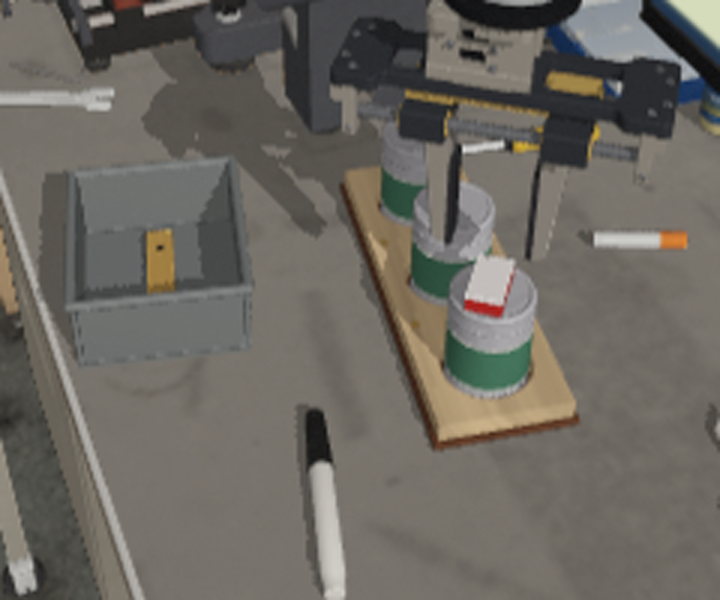

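The bar lies in the bin at crop pixel (160,260), and the open fingers straddle the plastic offcut at (490,285).

Request:
{"op": "send_rows", "data": {"series": [{"linear":[0,-0.1,2],"delta_rot":[0,0,0]},{"linear":[0,-0.1,3.8],"delta_rot":[0,0,0]},{"linear":[0,-0.1,3.8],"delta_rot":[0,0,0]},{"linear":[0,-0.1,3.8],"delta_rot":[0,0,0]}]}}

```text
time_s: 8.5
tcp_pos: [509.7, -366.0, 91.4]
eef_rot: [0.0, 0.951, 0.309, 0.0]
contact_force: [0.3, -0.4, 0.1]
opening: 45.8
gripper_force: 0.0
```

Request:
{"op": "send_rows", "data": {"series": [{"linear":[0,0,0],"delta_rot":[0,0,0]},{"linear":[0,0,0],"delta_rot":[0,0,0]},{"linear":[0,0,0],"delta_rot":[0,0,0]},{"linear":[0,0,0],"delta_rot":[0,0,0]},{"linear":[0,0,0],"delta_rot":[0,0,0]},{"linear":[0,0,0],"delta_rot":[0,0,0]}], "gripper": 0, "grip_force": 10}}

```text
time_s: 9.1
tcp_pos: [510.1, -366.4, 91.7]
eef_rot: [0.001, 0.951, 0.309, 0.0]
contact_force: [-0.0, 0.6, 5.9]
opening: 23.7
gripper_force: 10.0
```

Request:
{"op": "send_rows", "data": {"series": [{"linear":[0,0,-1],"delta_rot":[0,0,0]},{"linear":[0,0,-3],"delta_rot":[0,0,0]},{"linear":[0,0,-6],"delta_rot":[0,0,0]},{"linear":[0,0,-10],"delta_rot":[0,0,0]},{"linear":[0,0,-10],"delta_rot":[0,0,0]},{"linear":[0,0,-10],"delta_rot":[0,0,0]}]}}

```text
time_s: 9.7
tcp_pos: [509.8, -366.0, 191.6]
eef_rot: [0.001, 0.951, 0.309, 0.0]
contact_force: [-0.9, -0.5, -1.0]
opening: 23.5
gripper_force: 10.0
```

Run:
```python
from h import *
go((387.4,-156.4,190,-30),(387.4,-156.4,50,-30))
```

```text
now [ 509.8 -366.   191.6] yaw -54.03 q [-0.81  0.31  1.47 -0.    1.37  0.13]
(387.4, -156.4, 190, -30) lin [  2.41 -24.15   0.12] rot [ 0.002  0.    -0.419]
(387.4, -156.4, 50, -30) lin [  2.41 -24.18  14.12] rot [ 0.002  0.    -0.419]
```

Request:
{"op": "send_rows", "data": {"series": [{"linear":[2.4,-24.2,0.1],"delta_rot":[0,0,-0.419]},{"linear":[2.4,-24.2,0.1],"delta_rot":[0,0,-0.419]},{"linear":[2.4,-24.2,0.1],"delta_rot":[0,0,-0.419]},{"linear":[2.4,-24.2,0.1],"delta_rot":[0,0,-0.419]},{"linear":[2.4,-24.2,0.1],"delta_rot":[0,0,-0.419]},{"linear":[2.4,-24.2,0.1],"delta_rot":[0,0,-0.419]},{"linear":[2.4,-24.2,4],"delta_rot":[0,0,-0.419]},{"linear":[2.4,-24.2,8],"delta_rot":[0,0,-0.419]},{"linear":[2.4,-24.2,12],"delta_rot":[0,0,-0.419]},{"linear":[2.4,-24.2,15.2],"delta_rot":[0,0,-0.419]},{"linear":[2.4,-24.2,15.2],"delta_rot":[0,0,-0.419]},{"linear":[2.4,-24.2,15.2],"delta_rot":[0,0,-0.419]}]}}

```text
time_s: 10.9
tcp_pos: [386.4, -155.8, 38.2]
eef_rot: [-0.001, 0.866, 0.5, -0.0]
contact_force: [0.4, -0.0, 0.6]
opening: 23.9
gripper_force: 10.0
```

Request:
{"op": "send_rows", "data": {"series": [{"linear":[0,0,0],"delta_rot":[0,0,0]},{"linear":[0,0,0],"delta_rot":[0,0,0]},{"linear":[0,0,0],"delta_rot":[0,0,0]},{"linear":[0,0,0],"delta_rot":[0,0,0]},{"linear":[0,0,-3],"delta_rot":[0,0,0]},{"linear":[0,0,-7],"delta_rot":[0,0,0]},{"linear":[0,0,-12],"delta_rot":[0,0,0]},{"linear":[0,0,-15],"delta_rot":[0,0,0]},{"linear":[0,0,-15],"delta_rot":[0,0,0]},{"linear":[0,0,-15],"delta_rot":[0,0,0]}], "gripper": 42}}

```text
time_s: 11.9
tcp_pos: [387.0, -156.0, 189.0]
eef_rot: [0.001, 0.866, 0.5, 0.0]
contact_force: [-0.3, 0.2, -0.4]
opening: 38.7
gripper_force: 0.0
```

Run:
```python
from h import *
p,d=manip.camera("top"); P=cloud("top",d); save("t2.png",cv2.resize(p[170:370,290:510],None,fx=3,fy=3,interpolation=cv2.INTER_CUBIC))
z=P[...,2]; v,u=np.mgrid[:480,:640]
m=((u>340)&(u<500)&(v>170)&(v<280)&(z>75)&(z<97)).astype(np.uint8)
k,l,s,c=cv2.connectedComponentsWithStats(m)
for i in range(1,k):
    if s[i,4]>60:
        q=P[l==i]; print(s[i,4],cv2.minEnclosingCircle(q[:,:2].astype(np.float32)),np.median(q[:,2]),np.median(q[:,:2],0))
go((586.3,-210.5,180,-25),(586.3,-210.5,120,-25))
```

```text
702 ((586.3519897460938, -210.7716522216797), 28.333152770996094) 86.22248315571119 [ 585.72225041 -210.44606303]
709 ((549.8552856445312, -288.9408264160156), 28.582000732421875) 86.1369256224491 [ 549.62586343 -288.41912647]
728 ((513.73681640625, -366.372802734375), 28.869596481323242) 86.14942049126932 [ 513.8728311  -365.30109608]
now [ 386.3 -155.5  187.7] yaw -30.02 q [-0.67 -0.25  2.05 -0.    1.35 -0.15]
(586.3, -210.5, 180, -25) lin [ 5.24 20.07  0.74] rot [-0.001 -0.    -0.088]
(586.3, -210.5, 120, -25) lin [ 5.24 20.08  6.74] rot [-0.001 -0.    -0.088]
```

View pics/t2.png

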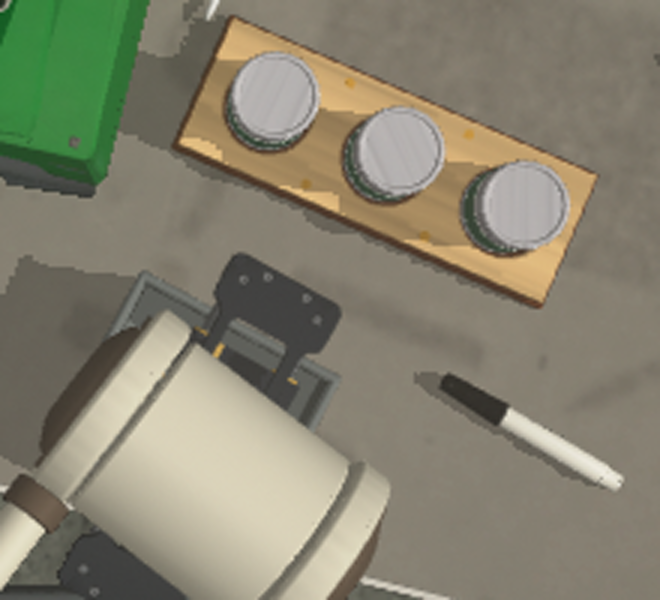

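Both offcuts are in the bin and all three lids are clear. Before reaching for the left tin I'll check the wrist's clearance from the engraver, using the current cloud shifted to that pose.

```bash
cat > clr.py <<'E'
from h import *
from scipy.spatial import cKDTree
def clearance(tgt,dyaw):
    s=manip.read_state(); A=[];E=[]
    for n in("top","scene"):
        P=np.load(n+"0.npy"); p,d=manip.camera(n); Q=cloud(n,d)
        ch=(np.linalg.norm(Q-P,axis=-1)>40)&(d>0)&(Q[...,2]>120)&(np.linalg.norm(Q[...,:2]-s["tcp_pos"][:2],axis=-1)<330)&(Q[...,0]>100)
        A.append(Q[ch]); e=(P[...,2]>100)&(P[...,2]<365)&(P[...,0]>430)&(P[...,0]<760)&(P[...,1]>-200)&(P[...,1]<150); E.append(P[e])
    A=np.vstack(A);E=np.vstack(E)
    B=R.from_euler("z",dyaw,degrees=True).apply(A-s["tcp_pos"])+np.array(tgt)
    dd,i=cKDTree(E).query(B); k=np.argsort(dd)[:2000:250]
    for j in k: print(np.round(dd[j]),"arm",np.round(B[j]),"obst",np.round(E[i[j]]))
E
python3 - <<'E'
from clr import *
clearance((586,-211,180),5); clearance((586,-211,39),5)
E
```

```text
9.0 arm [ 721. -129.  203.] obst [ 727. -123.  205.]
55.0 arm [ 518. -159.  310.] obst [ 538. -109.  300.]
63.0 arm [ 531. -172.  309.] obst [ 548. -113.  297.]
72.0 arm [ 505. -171.  314.] obst [ 531. -105.  303.]
76.0 arm [ 503. -176.  314.] obst [ 528. -105.  299.]
80.0 arm [ 622. -214.  296.] obst [ 641. -136.  289.]
83.0 arm [ 646. -224.  305.] obst [ 663. -142.  299.]
87.0 arm [ 496. -185.  311.] obst [ 528. -105.  299.]
3.0 arm [743. -41. 153.] obst [745. -40. 153.]
53.0 arm [ 511. -156.  175.] obst [ 527. -106.  177.]
62.0 arm [ 515. -166.  174.] obst [ 538. -110.  185.]
67.0 arm [ 599. -144.  377.] obst [ 607. -116.  317.]
70.0 arm [ 505. -172.  173.] obst [ 527. -106.  177.]
72.0 arm [ 643. -174.  375.] obst [ 654. -133.  316.]
74.0 arm [ 548. -139.  380.] obst [ 563. -106.  316.]
75.0 arm [ 561. -144.  381.] obst [ 563. -106.  316.]
```

Request:
{"op": "send_rows", "data": {"series": [{"linear":[5.2,20.1,0.7],"delta_rot":[0,0,-0.088]},{"linear":[5.2,20.1,0.7],"delta_rot":[0,0,-0.088]},{"linear":[5.2,20.1,0.7],"delta_rot":[0,0,-0.088]},{"linear":[5.2,20.1,0.7],"delta_rot":[0,0,-0.088]},{"linear":[5.2,20.1,0.7],"delta_rot":[0,0,-0.088]},{"linear":[5.2,20.1,3],"delta_rot":[0,0,-0.088]},{"linear":[5.2,20.1,6],"delta_rot":[0,0,-0.088]},{"linear":[5.2,20.1,7],"delta_rot":[0,0,-0.088]},{"linear":[5.2,20.1,7],"delta_rot":[0,0,-0.088]},{"linear":[5.2,20.1,7],"delta_rot":[0,0,-0.088]}], "gripper": 90}}

```text
time_s: 13.15
tcp_pos: [587.0, -211.6, 119.6]
eef_rot: [0.0, 0.843, 0.537, 0.0]
contact_force: [-0.3, -1.4, 0.1]
opening: 82.9
gripper_force: 0.0
```

Run:
```python
from clr import *
clearance((586,-211,39),0)
go((586.2,-210.7,39,-25))
```

```text
2.0 arm [ 542. -108.  198.] obst [ 542. -110.  199.]
50.0 arm [ 567. -173.  217.] obst [ 582. -125.  221.]
56.0 arm [ 552. -165.  153.] obst [ 562. -111.  166.]
61.0 arm [ 559. -170.  148.] obst [ 572. -116.  172.]
66.0 arm [ 501. -167.  173.] obst [ 527. -106.  177.]
70.0 arm [ 512. -175.  176.] obst [ 538. -110.  185.]
74.0 arm [ 618. -152.  385.] obst [641. -95. 345.]
77.0 arm [ 667. -218.  170.] obst [ 668. -142.  181.]
now [ 587.7 -212.   120.6] yaw -24.98 q [-0.54  0.36  1.54  0.    1.23 -0.1 ]
(586.2, -210.7, 39, -25) lin [ 0.06 -0.22  8.16] rot [0.003 0.    0.   ]
```

Request:
{"op": "send_rows", "data": {"series": [{"linear":[0,-0.15,3],"delta_rot":[0,0,0]},{"linear":[0,-0.15,6],"delta_rot":[0,0,0]},{"linear":[0,-0.15,8.1],"delta_rot":[0,0,0]},{"linear":[0,-0.15,8.1],"delta_rot":[0,0,0]},{"linear":[0,-0.15,8.1],"delta_rot":[0,0,0]},{"linear":[0,-0.15,8.1],"delta_rot":[0,0,0]}]}}

```text
time_s: 13.85
tcp_pos: [587.1, -211.7, 40.1]
eef_rot: [0.002, 0.843, 0.537, 0.001]
contact_force: [0.1, 0.5, 0.4]
opening: 82.8
gripper_force: 0.0
```

Request:
{"op": "send_rows", "data": {"series": [{"linear":[0,0,0],"delta_rot":[0,0,0]},{"linear":[0,0,0],"delta_rot":[0,0,0]},{"linear":[0,0,0],"delta_rot":[0,0,0]},{"linear":[0,0,0],"delta_rot":[0,0,0]},{"linear":[0,0,0],"delta_rot":[0,0,0]},{"linear":[0,0,0],"delta_rot":[0,0,0]}], "gripper": 0, "grip_force": 35}}

```text
time_s: 14.45
tcp_pos: [587.6, -211.9, 39.1]
eef_rot: [0.002, 0.843, 0.537, 0.001]
contact_force: [5.5, -2.2, 2.3]
opening: 56.1
gripper_force: 35.0
```

```bash
cat >> h.py <<'E'
def force(n=8):
    F=[];Q=[]
    for _ in range(n): manip.camera("top"); s=manip.read_state(); F.append(s["contact_force"]); Q.append(s["tau"][:3])
    print("t",s["time_s"],"F",np.mean(F,0).round(2),"sd",np.std(F,0).round(2),"tau",np.mean(Q,0).round(2),"M",s["ft_torque"].round(2),"open",round(s["opening"],1),"grip",s["gripper_force"])
E
python3 - <<'E'
from h import *
force(4); go((586.2,-210.7,89,-25))
E
```

```text
t 14.65 F [ 5.11 -1.8   1.41] sd [0.58 0.4  0.29] tau [  0.16 -43.97 -24.44] M [-0.42 -0.84  0.04] open 56.0 grip 34.98789668083191
now [ 587.5 -211.9   39. ] yaw -24.99 q [-0.54  0.46  1.59  0.    1.09 -0.1 ]
(586.2, -210.7, 89, -25) lin [ 0.05 -0.14 -5.  ] rot [0.005 0.    0.   ]
```

Request:
{"op": "send_rows", "data": {"series": [{"linear":[0,0,-1],"delta_rot":[0,0,0]},{"linear":[0,0,-2.5],"delta_rot":[0,0,0]},{"linear":[0,0,-4],"delta_rot":[0,0,0]},{"linear":[0,0,-5],"delta_rot":[0,0,0]},{"linear":[0,0,-5],"delta_rot":[0,0,0]},{"linear":[0,0,-5],"delta_rot":[0,0,0]},{"linear":[0,0,-5],"delta_rot":[0,0,0]},{"linear":[0,0,-5],"delta_rot":[0,0,0]}]}}

```text
time_s: 15.45
tcp_pos: [584.8, -210.4, 86.6]
eef_rot: [-0.001, 0.843, 0.537, -0.0]
contact_force: [1.0, -0.4, -8.0]
opening: 56.4
gripper_force: 35.0
```

Run:
```python
from h import *
force(10); go((586.2,-210.7,39,-25))
```

```text
t 15.95 F [ 0.09 -0.08 -7.07] sd [0.42 0.32 0.35] tau [  0.   -49.56 -32.9 ] M [-0.08  0.1  -0.04] open 56.3 grip 34.96650050394237
now [ 585.5 -210.8   87.6] yaw -24.98 q [-0.54  0.4   1.57  0.    1.18 -0.1 ]
(586.2, -210.7, 39, -25) lin [0.04 0.06 4.86] rot [0. 0. 0.]
```

It weighs about 0.72 kg. I'll set it back.

Request:
{"op": "send_rows", "data": {"series": [{"linear":[0,0.15,1.5],"delta_rot":[0,0,0]},{"linear":[0,0.15,3],"delta_rot":[0,0,0]},{"linear":[0,0.15,4],"delta_rot":[0,0,0]},{"linear":[0,0.15,4.6],"delta_rot":[0,0,0]},{"linear":[0,0.15,4.9],"delta_rot":[0,0,0]},{"linear":[0,0.15,4.9],"delta_rot":[0,0,0]},{"linear":[0,0.15,4.9],"delta_rot":[0,0,0]},{"linear":[0,0.15,4.9],"delta_rot":[0,0,0]}]}}

```text
time_s: 16.75
tcp_pos: [586.7, -211.3, 38.9]
eef_rot: [-0.0, 0.843, 0.537, -0.0]
contact_force: [-2.1, 1.0, -2.5]
opening: 56.1
gripper_force: 35.0
```

Run:
```python
from h import *
force(4); go((586.2,-210.7,39,-25))
```

```text
t 16.95 F [-3.42  2.53 -0.41] sd [0.28 0.33 0.61] tau [ -0.45 -47.97 -31.28] M [0.49 1.14 0.05] open 56.2 grip 34.97096734587103
now [ 586.7 -211.3   38.9] yaw -24.98 q [-0.54  0.47  1.58  0.    1.09 -0.1 ]
(586.2, -210.7, 39, -25) lin [ 0.03 -0.07 -0.01] rot [-0. -0.  0.]
```

Request:
{"op": "send_rows", "data": {"series": [{"linear":[0,0,0],"delta_rot":[0,0,0]},{"linear":[0,0,0],"delta_rot":[0,0,0]},{"linear":[0,0,0],"delta_rot":[0,0,0]},{"linear":[0,0,0],"delta_rot":[0,0,0]},{"linear":[0,0,0],"delta_rot":[0,0,0]},{"linear":[0,0,0],"delta_rot":[0,0,0]},{"linear":[0,0,-3],"delta_rot":[0,0,0]},{"linear":[0,0,-7],"delta_rot":[0,0,0]},{"linear":[0,0,-8.5],"delta_rot":[0,0,0]},{"linear":[0,0,-8.5],"delta_rot":[0,0,0]},{"linear":[0,0,-8.5],"delta_rot":[0,0,0]}], "gripper": 90}}

```text
time_s: 18.05
tcp_pos: [586.3, -211.1, 122.3]
eef_rot: [-0.001, 0.843, 0.537, -0.0]
contact_force: [-0.1, -0.1, 0.5]
opening: 82.7
gripper_force: 0.0
```

Request:
{"op": "send_rows", "data": {"series": [{"linear":[-3,0,0],"delta_rot":[0,0,0]},{"linear":[-6,0,0],"delta_rot":[0,0,0]},{"linear":[-8.6,0,0],"delta_rot":[0,0,0]},{"linear":[-8.6,0,0],"delta_rot":[0,0,0]},{"linear":[-8.6,0,0],"delta_rot":[0,0,0]},{"linear":[-8.6,0,0],"delta_rot":[0,0,0]}]}}

```text
time_s: 18.65
tcp_pos: [550.3, -287.9, 122.2]
eef_rot: [-0.001, 0.843, 0.538, -0.0]
contact_force: [-0.8, -0.2, 0.6]
opening: 82.4
gripper_force: 0.0
```

Run:
```python
from h import *
p,d=manip.camera("scene"); save("s2.png",cv2.resize(p[180:400,280:460],None,fx=3,fy=2.7,interpolation=cv2.INTER_CUBIC))
force(6); go((549.9,-288.7,39,-25))
```

```text
t 19.0 F [-0.3  -0.53 -0.27] sd [0.49 0.82 0.38] tau [ -0.06 -44.42 -30.46] M [-0.06  0.12  0.01] open 82.7 grip 0.0
now [ 550.7 -289.   123.7] yaw -24.95 q [-0.68  0.36  1.54 -0.    1.24 -0.24]
(549.9, -288.7, 39, -25) lin [-0.01 -0.09  8.47] rot [0.    0.    0.001]
```

View pics/s2.png

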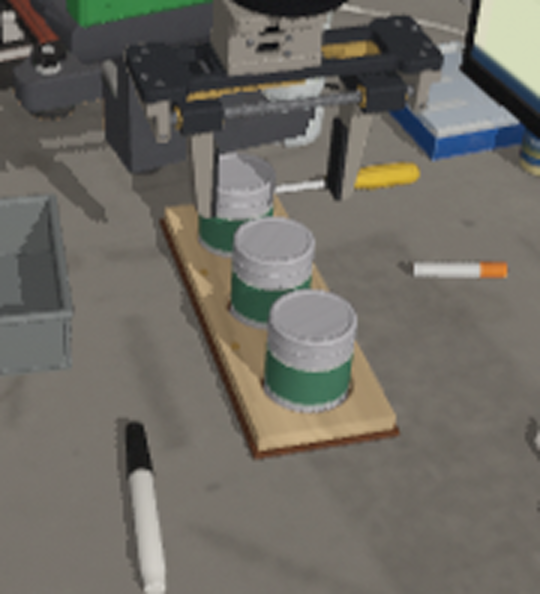

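The left tin is upright and seated at crop pixel (240,205). Next is the middle tin.

Request:
{"op": "send_rows", "data": {"series": [{"linear":[0,-0.1,3],"delta_rot":[0,0,0]},{"linear":[0,-0.1,6],"delta_rot":[0,0,0]},{"linear":[0,-0.1,8.4],"delta_rot":[0,0,0]},{"linear":[0,-0.1,8.4],"delta_rot":[0,0,0]},{"linear":[0,-0.1,8.4],"delta_rot":[0,0,0]},{"linear":[0,-0.1,8.4],"delta_rot":[0,0,0]}]}}

```text
time_s: 19.6
tcp_pos: [550.9, -289.9, 41.7]
eef_rot: [0.002, 0.843, 0.537, 0.001]
contact_force: [0.7, -0.0, 1.0]
opening: 82.5
gripper_force: 0.0
```

Request:
{"op": "send_rows", "data": {"series": [{"linear":[0,0,0],"delta_rot":[0,0,0]},{"linear":[0,0,0],"delta_rot":[0,0,0]},{"linear":[0,0,0],"delta_rot":[0,0,0]},{"linear":[0,0,0],"delta_rot":[0,0,0]},{"linear":[0,0,0],"delta_rot":[0,0,0]},{"linear":[0,0,0],"delta_rot":[0,0,0]},{"linear":[0,0,0],"delta_rot":[0,0,0]}], "gripper": 0, "grip_force": 35}}

```text
time_s: 20.3
tcp_pos: [550.4, -289.5, 40.4]
eef_rot: [0.001, 0.843, 0.537, 0.0]
contact_force: [2.6, -1.0, 3.9]
opening: 55.2
gripper_force: 35.0
```

Request:
{"op": "send_rows", "data": {"series": [{"linear":[0,0,-1],"delta_rot":[0,0,0]},{"linear":[0,0,-2.5],"delta_rot":[0,0,0]},{"linear":[0,0,-4],"delta_rot":[0,0,0]},{"linear":[0,0,-5],"delta_rot":[0,0,0]},{"linear":[0,0,-5],"delta_rot":[0,0,0]},{"linear":[0,0,-5],"delta_rot":[0,0,0]},{"linear":[0,0,-5],"delta_rot":[0,0,0]},{"linear":[0,0,-5],"delta_rot":[0,0,0]}]}}

```text
time_s: 21.1
tcp_pos: [549.1, -288.5, 88.7]
eef_rot: [-0.001, 0.843, 0.537, -0.0]
contact_force: [0.7, -0.1, -1.3]
opening: 55.3
gripper_force: 35.0
```

Run:
```python
from h import *
force(10); go((549.9,-288.7,39,-25))
```

```text
t 21.6 F [-0.2   0.2  -1.94] sd [0.39 0.53 0.51] tau [  0.   -46.11 -30.46] M [-0.04  0.08  0.03] open 54.9 grip 34.996848476585
now [ 549.6 -289.    89.6] yaw -24.98 q [-0.68  0.39  1.57 -0.    1.18 -0.24]
(549.9, -288.7, 39, -25) lin [0.04 0.01 5.06] rot [0. 0. 0.]
```

That one is about 0.2 kg. I'll set it back.

Request:
{"op": "send_rows", "data": {"series": [{"linear":[0,0.05,1.5],"delta_rot":[0,0,0]},{"linear":[0,0.05,3],"delta_rot":[0,0,0]},{"linear":[0,0.05,4],"delta_rot":[0,0,0]},{"linear":[0,0.05,4.6],"delta_rot":[0,0,0]},{"linear":[0,0.05,4.9],"delta_rot":[0,0,0]},{"linear":[0,0.05,5],"delta_rot":[0,0,0]},{"linear":[0,0.05,5],"delta_rot":[0,0,0]},{"linear":[0,0.05,5],"delta_rot":[0,0,0]}]}}

```text
time_s: 22.4
tcp_pos: [549.8, -288.9, 40.3]
eef_rot: [-0.001, 0.843, 0.537, -0.0]
contact_force: [-4.0, 2.3, 6.1]
opening: 55.5
gripper_force: 35.0
```

Run:
```python
from h import *
force(4); go((549.9,-288.7,39,-25))
```

```text
t 22.6 F [-3.45  2.94  5.77] sd [0.14 0.57 0.44] tau [ -0.42 -43.85 -28.66] M [ 0.46  1.04 -0.08] open 55.1 grip 34.99924449948594
now [ 549.8 -288.9   40.3] yaw -24.97 q [-0.68  0.46  1.59 -0.    1.09 -0.24]
(549.9, -288.7, 39, -25) lin [0.02 0.01 0.13] rot [-0.001 -0.     0.   ]
```

Seated, with the same height as before and the floor carrying it. I'll release it and go to the right tin.

Request:
{"op": "send_rows", "data": {"series": [{"linear":[0,0,0],"delta_rot":[0,0,0]},{"linear":[0,0,0],"delta_rot":[0,0,0]},{"linear":[0,0,0],"delta_rot":[0,0,0]},{"linear":[0,0,0],"delta_rot":[0,0,0]},{"linear":[0,0,0],"delta_rot":[0,0,0]},{"linear":[0,0,0],"delta_rot":[0,0,0]},{"linear":[0,0,-3],"delta_rot":[0,0,0]},{"linear":[0,0,-7],"delta_rot":[0,0,0]},{"linear":[0,0,-8.5],"delta_rot":[0,0,0]},{"linear":[0,0,-8.5],"delta_rot":[0,0,0]},{"linear":[0,0,-8.5],"delta_rot":[0,0,0]}], "gripper": 90}}

```text
time_s: 23.7
tcp_pos: [549.6, -288.8, 123.4]
eef_rot: [-0.001, 0.843, 0.537, -0.0]
contact_force: [0.1, -0.4, -0.7]
opening: 82.7
gripper_force: 0.0
```

Request:
{"op": "send_rows", "data": {"series": [{"linear":[-3,0,0],"delta_rot":[0,0,0]},{"linear":[-6,0,0],"delta_rot":[0,0,0]},{"linear":[-8.6,0,0],"delta_rot":[0,0,0]},{"linear":[-8.6,0,0],"delta_rot":[0,0,0]},{"linear":[-8.6,0,0],"delta_rot":[0,0,0]},{"linear":[-8.6,0,0],"delta_rot":[0,0,0]},{"linear":[-8.6,0,0],"delta_rot":[0,0,0]}]}}

```text
time_s: 24.4
tcp_pos: [514.1, -365.8, 124.0]
eef_rot: [-0.001, 0.843, 0.538, -0.0]
contact_force: [0.3, -0.4, -0.1]
opening: 82.9
gripper_force: 0.0
```

Run:
```python
from h import *
force(6); go((513.6,-366.4,40,-25))
```

```text
t 24.7 F [-0.37 -0.    0.3 ] sd [0.5  0.4  0.33] tau [  0.   -45.36 -30.58] M [-0.09  0.06  0.04] open 83.2 grip 0.0
now [ 513.9 -366.8  124.7] yaw -24.95 q [-0.81  0.38  1.51  0.    1.25 -0.38]
(513.6, -366.4, 40, -25) lin [ 0.02 -0.05  8.47] rot [0.    0.    0.001]
```

Request:
{"op": "send_rows", "data": {"series": [{"linear":[0,-0.05,3],"delta_rot":[0,0,0]},{"linear":[0,-0.05,6],"delta_rot":[0,0,0]},{"linear":[0,-0.05,8.4],"delta_rot":[0,0,0]},{"linear":[0,-0.05,8.4],"delta_rot":[0,0,0]},{"linear":[0,-0.05,8.4],"delta_rot":[0,0,0]},{"linear":[0,-0.05,8.4],"delta_rot":[0,0,0]}]}}

```text
time_s: 25.3
tcp_pos: [514.4, -368.0, 42.7]
eef_rot: [0.002, 0.843, 0.537, 0.0]
contact_force: [0.8, -0.0, 0.4]
opening: 83.0
gripper_force: 0.0
```

Request:
{"op": "send_rows", "data": {"series": [{"linear":[0,0,0],"delta_rot":[0,0,0]},{"linear":[0,0,0],"delta_rot":[0,0,0]},{"linear":[0,0,0],"delta_rot":[0,0,0]},{"linear":[0,0,0],"delta_rot":[0,0,0]},{"linear":[0,0,0],"delta_rot":[0,0,0]},{"linear":[0,0,0],"delta_rot":[0,0,0]},{"linear":[0,0,0],"delta_rot":[0,0,0]}], "gripper": 0, "grip_force": 35}}

```text
time_s: 26.0
tcp_pos: [514.3, -367.8, 41.6]
eef_rot: [0.001, 0.843, 0.537, 0.0]
contact_force: [3.5, -2.1, 3.4]
opening: 54.7
gripper_force: 35.0
```

Request:
{"op": "send_rows", "data": {"series": [{"linear":[0,0,-1],"delta_rot":[0,0,0]},{"linear":[0,0,-2.5],"delta_rot":[0,0,0]},{"linear":[0,0,-4],"delta_rot":[0,0,0]},{"linear":[0,0,-5],"delta_rot":[0,0,0]},{"linear":[0,0,-5],"delta_rot":[0,0,0]},{"linear":[0,0,-5],"delta_rot":[0,0,0]},{"linear":[0,0,-5],"delta_rot":[0,0,0]},{"linear":[0,0,-5],"delta_rot":[0,0,0]}]}}

```text
time_s: 26.8
tcp_pos: [512.8, -366.4, 89.6]
eef_rot: [-0.001, 0.843, 0.537, -0.0]
contact_force: [0.2, -0.7, -3.1]
opening: 55.1
gripper_force: 35.0
```

Run:
```python
from h import *
force(10); go((513.6,-366.4,40,-25))
```

```text
t 27.3 F [-0.18 -0.18 -3.35] sd [0.42 0.6  0.42] tau [  0.   -48.01 -31.3 ] M [-0.06  0.09  0.  ] open 55.3 grip 34.985774899832904
now [ 513.3 -366.9   90.6] yaw -24.98 q [-0.81  0.42  1.54  0.    1.19 -0.38]
(513.6, -366.4, 40, -25) lin [0.06 0.   5.06] rot [0. 0. 0.]
```

This one is about 0.34 kg, so the left tin is the heaviest. I'll set the right one back.

Request:
{"op": "send_rows", "data": {"series": [{"linear":[0,0.1,1.5],"delta_rot":[0,0,0]},{"linear":[0,0.1,3],"delta_rot":[0,0,0]},{"linear":[0,0.1,4],"delta_rot":[0,0,0]},{"linear":[0,0.1,4.6],"delta_rot":[0,0,0]},{"linear":[0,0.1,4.9],"delta_rot":[0,0,0]},{"linear":[0,0.1,4.95],"delta_rot":[0,0,0]},{"linear":[0,0.1,4.95],"delta_rot":[0,0,0]},{"linear":[0,0.1,4.95],"delta_rot":[0,0,0]}]}}

```text
time_s: 28.1
tcp_pos: [514.0, -367.1, 41.5]
eef_rot: [-0.0, 0.843, 0.537, -0.0]
contact_force: [-2.9, 3.1, 3.6]
opening: 54.9
gripper_force: 35.0
```

Run:
```python
from h import *
force(4); go((513.6,-366.4,40,-25))
```

```text
t 28.3 F [-4.2   3.78  4.58] sd [0.4  0.52 0.54] tau [ -0.33 -45.85 -29.91] M [ 0.8   1.19 -0.04] open 55.5 grip 34.98908952344209
now [ 514.  -367.1   41.5] yaw -24.98 q [-0.81  0.48  1.56 -0.    1.1  -0.38]
(513.6, -366.4, 40, -25) lin [ 0.05 -0.07  0.15] rot [-0.001 -0.     0.   ]
```

Seated. I'll release it, go back over the left tin and look at all three.

Request:
{"op": "send_rows", "data": {"series": [{"linear":[0,0,0],"delta_rot":[0,0,0]},{"linear":[0,0,0],"delta_rot":[0,0,0]},{"linear":[0,0,0],"delta_rot":[0,0,0]},{"linear":[0,0,0],"delta_rot":[0,0,0]},{"linear":[0,0,0],"delta_rot":[0,0,0]},{"linear":[0,0,0],"delta_rot":[0,0,0]},{"linear":[0,0,-3],"delta_rot":[0,0,0]},{"linear":[0,0,-7],"delta_rot":[0,0,0]},{"linear":[0,0,-8.5],"delta_rot":[0,0,0]},{"linear":[0,0,-8.5],"delta_rot":[0,0,0]},{"linear":[0,0,-8.5],"delta_rot":[0,0,0]}], "gripper": 90}}

```text
time_s: 29.4
tcp_pos: [513.8, -366.9, 124.8]
eef_rot: [-0.001, 0.843, 0.537, -0.0]
contact_force: [0.4, 0.6, 0.9]
opening: 82.6
gripper_force: 0.0
```

Request:
{"op": "send_rows", "data": {"series": [{"linear":[4,0,0],"delta_rot":[0,0,0]},{"linear":[8,0,0],"delta_rot":[0,0,0]},{"linear":[12,0,0],"delta_rot":[0,0,0]},{"linear":[15,0,0],"delta_rot":[0,0,0]},{"linear":[17.2,0,0],"delta_rot":[0,0,0]},{"linear":[17.2,0,0],"delta_rot":[0,0,0]},{"linear":[17.2,0,0],"delta_rot":[0,0,0]},{"linear":[17.2,0,0],"delta_rot":[0,0,0]},{"linear":[17.2,0,0],"delta_rot":[0,0,0]}]}}

```text
time_s: 30.3
tcp_pos: [586.2, -212.5, 125.6]
eef_rot: [-0.0, 0.844, 0.537, -0.0]
contact_force: [0.1, -0.6, -0.7]
opening: 83.0
gripper_force: 0.0
```

Run:
```python
from h import *
p,d=manip.camera("scene"); save("s3.png",cv2.resize(p[180:400,220:460],None,fx=3,fy=2.7,interpolation=cv2.INTER_CUBIC))
force(3); go((586.7,-211.3,39,-25))
```

```text
t 30.5 F [-0.09  0.01  0.13] sd [0.09 0.28 0.63] tau [-2.000e-02 -4.460e+01 -3.057e+01] M [-0.1   0.08 -0.03] open 83.1 grip 0.0
now [ 586.7 -212.   126.1] yaw -25.03 q [-0.54  0.36  1.54 -0.    1.25 -0.1 ]
(586.7, -211.3, 39, -25) lin [ 0.07 -0.03  8.71] rot [ 0.     0.    -0.001]
```

View pics/s3.png

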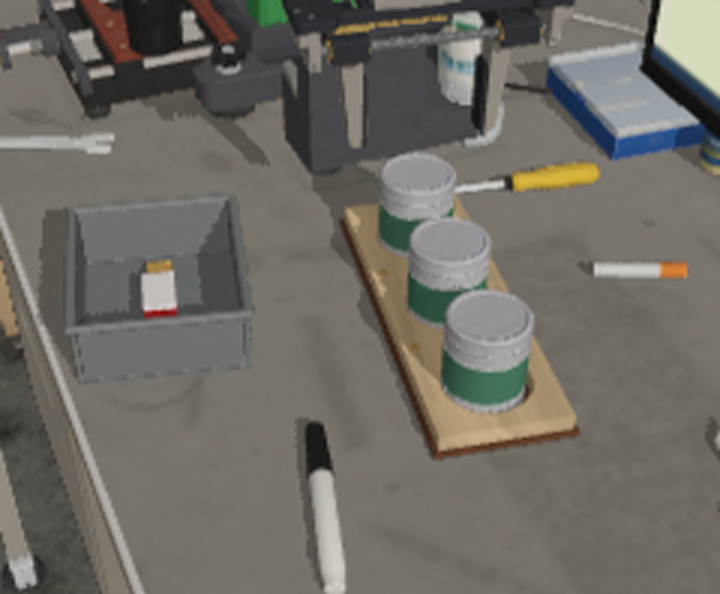

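All three tins stand upright in their pockets and both offcuts are in the bin at (160,285). I'll take the left tin and raise it.

Request:
{"op": "send_rows", "data": {"series": [{"linear":[0.05,0,3],"delta_rot":[0,0,0]},{"linear":[0.05,0,6],"delta_rot":[0,0,0]},{"linear":[0.05,0,8.7],"delta_rot":[0,0,0]},{"linear":[0.05,0,8.7],"delta_rot":[0,0,0]},{"linear":[0.05,0,8.7],"delta_rot":[0,0,0]},{"linear":[0.05,0,8.7],"delta_rot":[0,0,0]}]}}

```text
time_s: 31.1
tcp_pos: [588.4, -211.9, 41.3]
eef_rot: [0.002, 0.843, 0.537, 0.001]
contact_force: [1.1, -0.7, -0.3]
opening: 82.8
gripper_force: 0.0
```

Request:
{"op": "send_rows", "data": {"series": [{"linear":[0,0,0],"delta_rot":[0,0,0]},{"linear":[0,0,0],"delta_rot":[0,0,0]},{"linear":[0,0,0],"delta_rot":[0,0,0]},{"linear":[0,0,0],"delta_rot":[0,0,0]},{"linear":[0,0,0],"delta_rot":[0,0,0]},{"linear":[0,0,0],"delta_rot":[0,0,0]},{"linear":[0,0,0],"delta_rot":[0,0,0]}], "gripper": 0, "grip_force": 40}}

```text
time_s: 31.8
tcp_pos: [587.2, -211.1, 39.7]
eef_rot: [0.0, 0.843, 0.538, -0.0]
contact_force: [-2.4, 1.3, 6.4]
opening: 55.9
gripper_force: 40.0
```

Request:
{"op": "send_rows", "data": {"series": [{"linear":[0,0,-1],"delta_rot":[0,0,0]},{"linear":[0,0,-3],"delta_rot":[0,0,0]},{"linear":[0,0,-5],"delta_rot":[0,0,0]},{"linear":[0,0,-7.5],"delta_rot":[0,0,0]},{"linear":[0,0,-10],"delta_rot":[0,0,0]},{"linear":[0,0,-12.5],"delta_rot":[0,0,0]},{"linear":[0,0,-14],"delta_rot":[0,0,0]},{"linear":[0,0,-14.5],"delta_rot":[0,0,0]},{"linear":[0,0,-14.5],"delta_rot":[0,0,0]},{"linear":[0,0,-14.5],"delta_rot":[0,0,0]},{"linear":[0,0,-14.5],"delta_rot":[0,0,0]},{"linear":[0,0,-14.5],"delta_rot":[0,0,0]}]}}

```text
time_s: 33.0
tcp_pos: [586.5, -210.6, 182.8]
eef_rot: [-0.001, 0.843, 0.537, -0.001]
contact_force: [-1.2, 0.4, -6.8]
opening: 55.9
gripper_force: 40.0
```

Run:
```python
from h import *
force(10); go((586.7,-211.3,183,-25))
p,d=manip.camera("scene"); save("s4.png",cv2.resize(p[120:360,260:460],None,fx=3,fy=2.5,interpolation=cv2.INTER_CUBIC))
```

```text
t 33.5 F [-0.23 -0.18 -7.42] sd [0.48 0.66 0.37] tau [ -0.   -48.28 -35.4 ] M [-0.08  0.13 -0.02] open 56.0 grip 39.997988026589155
now [ 587.1 -211.   184.1] yaw -24.98 q [-0.54  0.31  1.48 -0.    1.35 -0.1 ]
(586.7, -211.3, 183, -25) lin [-0.05 -0.02  0.11] rot [0. 0. 0.]
```

View pics/s4.png

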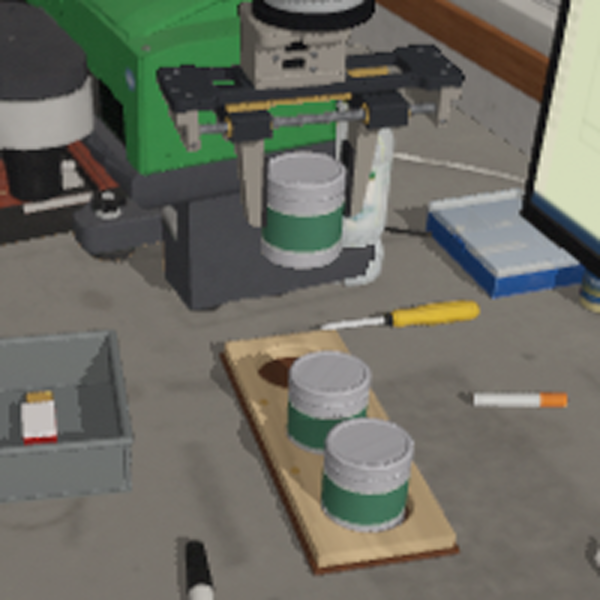

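The left tin is held upright at crop pixel (305,210), with its underside at about 150 mm. The other two are seated and the arm is still, so I'm handing in.

```bash
python3 -c "
from bench import manip
print(manip.read_state()['qd'].round(4)); print(manip.job_done())"
```

```text
[ 0.0002  0.0025  0.0011 -0.0002 -0.0008  0.0008]
the job is handed in; nothing more can be done
None
```

The job is handed in: both offcuts are in the scrap bin, and the left tin, the heaviest at about 0.75 kg (the others about 0.2 and 0.34 kg), is held upright and still with its underside about 15 cm above the desk and the other two seated in their pockets.

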